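# Pin and clip the film-roller arm

### The job

The pivot pin of the roller arm has crept out of its bracket: press the pin fully home by its head, then take the larger R-clip from the wooden block and push its straight leg down through the hole across the pin until the bow springs over and hugs the pin, and let go. The bracket is worn and the pin sits a little askew, so feel for the hole; press gently, never with more than 35 N on pin or clip, and leave the smaller clip and the other things where they are.

Things in the scene. Friction and masses are not known exactly. Their poses are not given: they have to be found in the camera images.
- bracket: grey bracket screwed to the bench, with a dark roller arm out to its +x (ends at x = 149 mm, at the pin's height). Origin: centre of the underside of its base plate (100 x 80 x 6 mm). The pin runs along the bracket's y at z = 80 mm through two cheeks, outer faces at y = -25 and +25 mm, with a guide block 34 x 8 x 26 mm on the -y cheek out to y = -33 mm; tops 97 mm high at +y, 93 mm at -y
- pin (a joint): how far the pin stands out towards the bracket's +y, m: 0 = fully home, head against the +y cheek; starts 20 to 34 mm out, slides with about 3 N of friction, stays where left. Bright steel pin 18 mm in diameter, end 11 mm beyond its hole. Hole vertical, straight through, 6 mm wide across the pin, 7.2 mm along it, edges broken by 0.7 mm, its top 9 mm above the pin's axis
- hole (a point): where the pin's cross hole would be centred if the pin sat straight: x = 0, y = -51, z = 80 mm in the bracket frame with the pin home, 18 mm clear of the guide block (hidden in it before). Bores worn: the hole really stands up to 7 mm to either side along the bracket's x (held by some 13 N of friction), and this point does not show it; y, z are true. Axes as the bracket's; moves with the pin
- pin_head (a point): centre of the outer face of the pin's flat round head (28 mm diameter, 6 mm thick), at the pin's +y end; push here towards the bracket's -y
- clip: larger R-clip of 4 mm steel wire, 65 mm tall, upright in one of the block's slots. Origin: tip of the straight leg, which runs up the clip's z to 50 mm. Coil (28 mm diameter, 9 mm thick along y, flat faces) centred at x = 12, z = 50.5 mm: grip it across y. The springy bow is on the +x side, foot at x = 13.5, z = 12 mm; it may go on either side of the pin. It leans 0.1 rad in its xz plane
- clip_seat (a point): point on the leg's axis of the larger clip, 28 mm above the leg's tip; it lies on the pin's axis, in the middle of the hole, when the clip is fully home
- leg_tip (a point): tip of the larger clip's straight leg (cut square, 4 mm diameter)
- clip_coil (a point): centre of the larger clip's coil
- bow (a joint): how far the larger clip's bow is sprung from its leg, rad: 0 at rest, about 0.15 riding over the pin, 0.02 to 0.06 when home and hugging it. Its foot meets the pin when the leg's tip is about 20 mm below the hole's top; riding over takes less than 15 N straight down, turning to a slight pull as it springs over; about 3 mm past home the coil strikes the pin
- clip_block: wooden block 150 x 50 x 50 mm on the bench, with two slots in its top, 22 x 7 mm, 40 mm deep, in line along the block's x at x = -32 and +32 mm; a clip stands in each, its coil resting on the block's top, its plane along the block's x. Origin: centre of the underside
- small_clip: the smaller R-clip (49 mm tall, coil 21 mm diameter) in the other slot; leave it. Origin: tip of its straight leg, about 23 mm above the bench
- thread_cone: cone of grey thread, 64 mm across its foot, 118 mm tall; leave it. Origin: centre of its underside
- pin_jar: white jar with a steel lid, 56 mm across, 60 mm tall; leave it. Origin: centre of its underside
- screwdriver: screwdriver 190 mm long lying on the bench; leave it. Origin: under its middle
There are look-alikes about, which are no part of the job. Leave any blue or yellow look-alike of the clip alone.

How it is judged (in metres and radians):
On the way, in this order (a step that is already met when the one before it is completed fails the run):
1. the pin is pressed home (value of joint pin below 0.002 m), for 0.1 s.
2. the bow has sprung over the pin (horizontal distance between clip_seat and hole below 0.01 m and z of clip_seat in the frame of hole between -0.004 and 0.004 m and value of joint bow below 0.09 rad), for 0.2 s.
At the end, for the whole second after the job is handed in: Pin home within 2.5 mm; larger clip released and at rest in its hole, seat point within 4 mm of the pin's axis in height and 10 mm sideways of the listed hole point (the pin may be askew), leg within 0.15 rad of upright, bow sprung back round the pin (bow joint below 0.09 rad) (all of step 2 and value of joint pin below 0.0025 m and angle between the z axis of clip and the z axis of bracket, either way round below 0.15 rad and linear speed of clip below 0.02 m/s); the robot touches nothing.
It fails at once if the clip bears on the pin with more than 35 N (contact force between clip and pin above 35 N).
It fails at once if the pin is pressed by the gripper with more than 35 N (contact force between the fingers and pin above 35 N).
It fails at once if the smaller clip is disturbed (distance of small_clip from where it was at the start of the episode above 0.02 m).
It fails at once if the thread cone, the jar or the screwdriver is disturbed (distance of any of thread_cone, pin_jar, screwdriver from where it was at the start of the episode above 0.03 m).
It also fails if it takes over 72 s, if anything falls off the work surface, if the arm or the gripper's body presses on something with over 40 N, if the wrist force passes 120 N, or if a joint passes its speed limit or range.

### The arm

A 6-joint arm with a two-finger parallel gripper is mounted at the origin on the work surface. World frame = base frame: x ahead of the robot, y to its left, z up, the work surface at z = 0. Lengths are in mm, angles in rad, forces in N, time in s.
With the tool pointing down it reaches from about 350 to 975 mm from the base axis. Payload 7.1 kg.
Tool frame: the origin (TCP) lies at the very end of the fingers, on their centre line; the grasp point (between the pads) lies 19 mm behind it; z points along the fingers, y is the line along which they close (so a half turn about z gives the same grasp; the last joint's range is limited). The gripper opens to 88 mm and grips with 3 to 60 N. Pads are 20 mm wide; open, the fingers measure 115 mm over their backs; the gripper's body (75 mm by 178 mm) begins 61 mm behind the grasp point.
Start: joints at [1.18, 0.423, 1.63, -0, 1.089, -0.019], TCP at [227.026, 582.292, 222.675] pointing down, gripper open.
Joint ranges: [-3, 3], [-0.9, 2.11], [0.09, 2.58], [-1.31, 4.45], [0.11, 2.69], [-2.54, 2.54]. Speed limits (rad/s): [2.39, 2.39, 3.01, 3.14, 3.14, 3.14].

### API

Orientations are given as a 3x3 rotation matrix whose columns are the frame's x, y, z axes.
In Python, from plant import bot, eyes gives the robot as it stands. The module is installed in compiled form; this text tells all that it offers. Calls block until the motion is done:
- bot.reach(position, orientation): joint-space move of the TCP to a pose.
- bot.move_straight(position, orientation=None, v=150, contact_N=None): straight line of the TCP; orientation=None keeps the orientation; v is the mean speed in mm/s. With contact_N (N) it stops when the force on the tool has changed by that much, and returns True; else False.
- bot.goto_joints(angles): joint-space move.
- bot.ungrasp() and bot.close(grip_force=None): open the fingers fully, or close them until they stop; grip_force is the grip in N (None keeps the last).
- bot.hold(seconds).
- bot.solve_ik(position, orientation): joint angles nearest the present ones, or None.
- bot.read_state(): the state.
- eyes.read_camera(name): name is "scene" or "top" or "wrist"; returns a dict with "color" (384x512x3 uint8, blue, green, red), "depth" (384x512 float32, mm along the optical axis (not along the pixel's ray), 0 where there is no reading), "fx", "fy", "cx", "cy" (pixels), "eye" and "attitude" of the camera in the world. Camera axes: x right, y down, z forward; pixel columns grow to the right and rows downward; lengths in mm; the calibration is good to about 2 mm. A picture is of the moment at which its call begins.
A pose or a line that the arm cannot do raises bot.MotionError and nothing moves.
- bot.job_done(): hands the job in; it is judged then, once.
The state is a dict: "t": time; "joint_pos": joint angles; "joint_velocities": joint speeds; "effort": joint torques, N m; "ee_pos": TCP position; "orientation": TCP orientation; "force": force on the tool from outside, world axes, zero at the start; "wrist_torque": the same for the moment, N m; "finger_gap": finger opening in mm; "finger_force": force on a finger pad.
Only numpy, scipy, OpenCV 4.12 (cv2) and the standard library are available. Lean on these libraries where they do the work, as an engineer would, in place of code of your own. Each camera call takes 0.05 s, during which the arm holds its last target. There are 200 camera calls.

## Working session

There is one attempt and no reset: what is moved stays moved. The work goes in short steps, each a Python script; the robot and the scene stay as the last script left them, time stands still between calls to the robot, and variables do not carry over. Pictures are saved under pics/ and viewed, at most 10 in all, crops included, and the job is handed in when it is done.

```bash
mkdir -p pics
cat > h.py <<'E'
import numpy as np, cv2
from plant import bot, eyes
def ray(c,u,v):
    d=np.array([(u-c["cx"])/c["fx"],(v-c["cy"])/c["fy"],1.0]); return np.array(c["eye"],float).ravel(), np.array(c["attitude"])@d
def onz(c,u,v,z):
    o,d=ray(c,u,v); return o+d*(z-o[2])/d[2]
def cloud(c):
    v,u=np.mgrid[:384,:512]; d=c["depth"]
    p=np.stack([(u-c["cx"])/c["fx"]*d,(v-c["cy"])/c["fy"]*d,d],-1)
    return p@np.array(c["attitude"]).T+np.array(c["eye"]).ravel()
E
python3 - <<'E'
from h import *
s=eyes.read_camera("scene");t=eyes.read_camera("top")
for n,c in(("scene",s),("top",t)):
    print(n,c["fx"],c["cx"],c["cy"],c["eye"],np.array(c["attitude"]).round(3).tolist())
    cv2.imwrite(f"pics/{n}0.png",cv2.resize(c["color"],(800,600)))
E
```

```text
scene 472.17097873560635 255.19218783156492 196.60966567051958 [1019.84127371 -562.72663551  694.05097068] [[0.68, 0.498, -0.538], [0.733, -0.466, 0.496], [-0.003, -0.732, -0.682]]
top 436.15991001630033 256.323611651347 194.4328108703359 [ 442.33230276 -121.27879489 1101.18757636] [[-0.018, -0.997, 0.073], [-1.0, 0.018, 0.0], [-0.001, -0.073, -0.997]]
```

View pics/scene0.png

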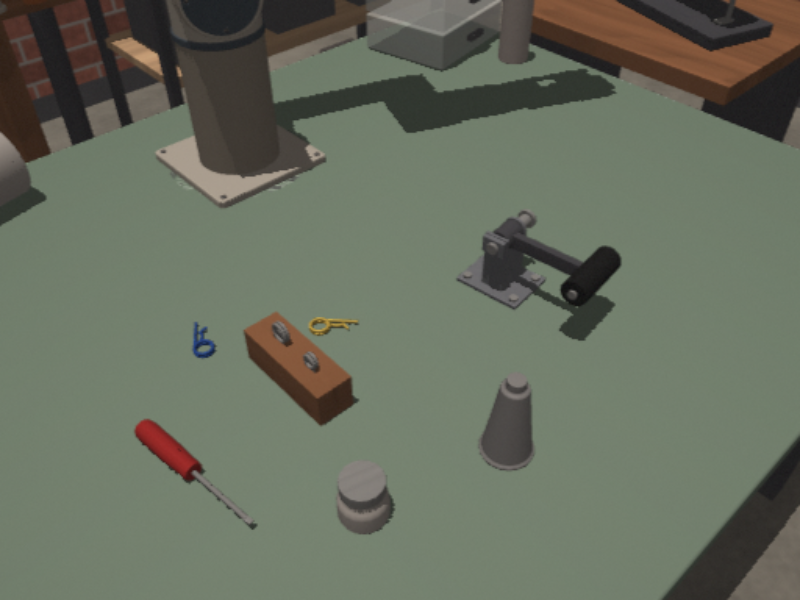

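View pics/top0.png

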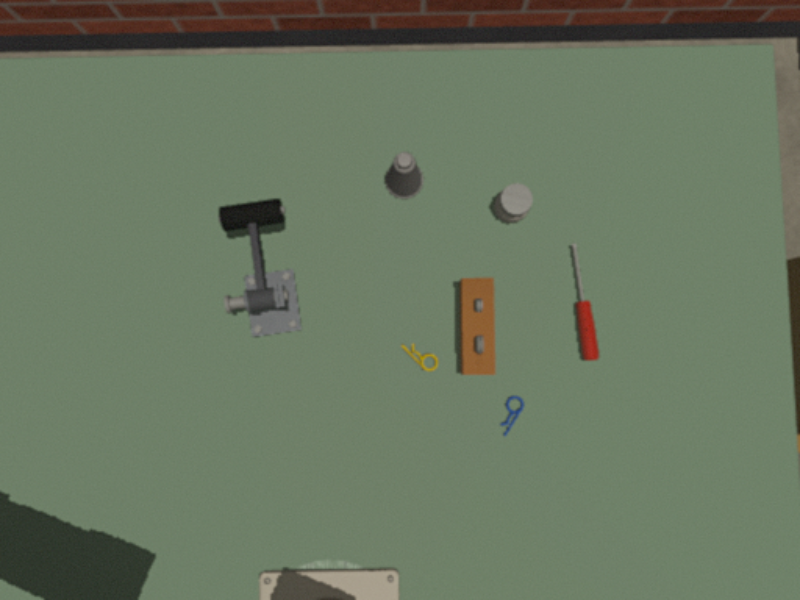

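The scene picture shows the block at about (298,365), with the larger clip at (280,330), and the bracket at (500,260). In the top picture the bracket plate is at (273,302), the pin head at (228,303) and the larger clip at (480,345).

Run:
```python
from h import *
k=1.5625
t=eyes.read_camera("top")
for n,u,v,z in (("plate",273,302,6),("head",228,303,80),("clip",480,345,58),("sclip",479,305,55),("block",478,326,50),("roller",252,215,80)):
    print(n,onz(t,u/k,v/k,z).round(1))
# plate rect
P=cloud(t)
s=bot.read_state();print(s["t"],np.array(s["orientation"]).round(3).tolist(),s["force"])
hsv=cv2.cvtColor(t["color"],cv2.COLOR_BGR2HSV)
m=cv2.inRange(hsv,(3,120,40),(18,255,255)); m[:150]=0; m[260:]=0; m[:,280:]*=1
cs,_=cv2.findContours(m,0,2)
for c in sorted(cs,key=cv2.contourArea)[-2:]: print(cv2.minAreaRect(c))
print("depth z near plate, block",P[180:207:4,165:190:5,2].round(0).tolist(),P[200:215:5,306].round(1).tolist())
w=eyes.read_camera("wrist");print(w["fx"],w["eye"],np.array(w["attitude"]).round(3).tolist())
```

```text
plate [529.1  84.3   6. ]
head [523. 138.  80.]
clip [ 453.5 -241.5   58. ]
sclip [ 514.9 -241.9   55. ]
block [ 482.8 -240.1   50. ]
roller [656.3 101.7  80. ]
0.15 [[-0.932, 0.363, -0.001], [0.363, 0.932, -0.001], [0.0, -0.001, -1.0]] [ 0.18804922 -0.21400455  1.33322302]
((375.4100036621094, 211.37001037597656), (37.90092468261719, 10.323759078979492), 81.8698959350586)
((305.1172180175781, 208.50816345214844), (61.39036178588867, 21.484498977661133), 88.78113555908203)
depth z near plate, block [[93.0, 1.0, 5.0, 6.0, 3.0], [90.0, 83.0, 94.0, 93.0, 8.0], [91.0, 95.0, 89.0, 90.0, 6.0], [96.0, 94.0, 92.0, 95.0, 3.0], [91.0, 93.0, 87.0, 90.0, 6.0], [36.0, 1.0, 5.0, 4.0, 3.0], [7.0, 1.0, 3.0, 3.0, 3.0]] [[503.9, -241.2, 46.6], [491.7, -240.8, 47.9], [479.5, -240.1, 50.7]]
339.74257742353876 [152.22024747 611.77936019 383.40994526] [[0.363, 0.891, 0.272], [0.932, -0.347, -0.106], [-0.0, 0.292, -0.956]]
```

Run:
```python
from h import *
R=np.array([[0,1,0],[1,0,0],[0,0,-1.]])
bot.close(20)
bot.reach([525,40,240],R)
print(bot.read_state()["t"])
w=eyes.read_camera("wrist");np.savez("w1.npz",**w)
print(w["eye"],np.array(w["attitude"]).round(3).tolist())
cv2.imwrite("pics/w1.png",cv2.resize(w["color"],(800,600)))
```

```text
3.7583
[524.86538774 121.38523673 401.31176526] [[1.0, 0.001, 0.002], [0.001, -0.957, -0.29], [0.002, 0.29, -0.957]]
```

View pics/w1.png

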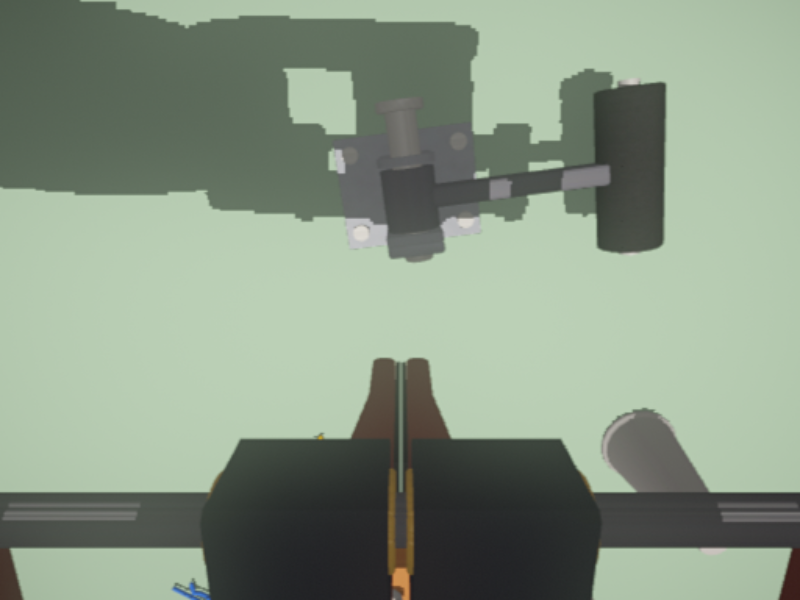

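The wrist picture shows the four bracket screws at (349,155), (458,140), (361,232) and (466,220). The pin head is at (400,103) and the pin end at (419,260). The bracket is yawed slightly anticlockwise.

Run:
```python
from h import *
w=dict(np.load("w1.npz"));k=1.5625
q=np.array([onz(w,u/k,v/k,8)[:2] for u,v in((349,155),(458,140),(361,232),(466,220))])
c=q.mean(0);print(q.round(1).tolist(),c)
a=(q[1]-q[0])+(q[3]-q[2]);b=(q[0]-q[2])+(q[1]-q[3]);print("yaw",np.arctan2(a[1],a[0]),np.arctan2(-b[0],b[1]))
print("head top",onz(w,402/k,100/k,92),"roller",onz(w,632/k,90/k,95),onz(w,630/k,245/k,95))
# plate corners
for u,v in((348,249),(481,232),(470,122)): print("corner",onz(w,u/k,v/k,6))
P=cloud(w)
for v in range(62,76,2): print(v,P[v,250:266:3].round(0).tolist())
```

```text
[[489.0, 110.7], [566.6, 121.1], [496.4, 55.4], [574.3, 64.4]] [531.58252245  87.8970457 ]
yaw 0.12394525287770586 0.13532718409117794
head top [526.3678573  142.01856597  92.        ] roller [650.21268319 147.03879701  95.        ] [659.88485171  62.49785647  95.        ]
corner [486.21383892  42.12330569   6.        ]
corner [586.17238752  55.14309006   6.        ]
corner [574.84468164 133.25522859   6.        ]
62 [[519.0, 150.0, -1.0], [522.0, 150.0, -1.0], [525.0, 150.0, 0.0], [529.0, 150.0, -1.0], [530.0, 144.0, 91.0], [533.0, 144.0, 89.0]]
64 [[520.0, 142.0, 92.0], [523.0, 142.0, 94.0], [525.0, 142.0, 94.0], [528.0, 142.0, 92.0], [530.0, 142.0, 90.0], [533.0, 142.0, 91.0]]
66 [[520.0, 140.0, 93.0], [523.0, 140.0, 92.0], [525.0, 140.0, 94.0], [528.0, 140.0, 93.0], [530.0, 140.0, 91.0], [533.0, 141.0, 90.0]]
68 [[520.0, 139.0, 93.0], [523.0, 139.0, 94.0], [525.0, 139.0, 93.0], [528.0, 139.0, 93.0], [530.0, 139.0, 92.0], [533.0, 139.0, 91.0]]
70 [[520.0, 137.0, 92.0], [523.0, 137.0, 93.0], [525.0, 137.0, 91.0], [528.0, 137.0, 89.0], [531.0, 138.0, 86.0], [533.0, 138.0, 83.0]]
72 [[520.0, 136.0, 85.0], [523.0, 136.0, 87.0], [525.0, 136.0, 89.0], [528.0, 136.0, 88.0], [531.0, 136.0, 87.0], [533.0, 136.0, 84.0]]
74 [[520.0, 134.0, 87.0], [523.0, 134.0, 87.0], [525.0, 134.0, 88.0], [528.0, 134.0, 88.0], [531.0, 134.0, 86.0], [533.0, 134.0, 84.0]]
```

```bash
cat >> h.py <<'E'
YAW=0.13; C=np.array([531.2,87.8,0.])
def Rz(a): return np.array([[np.cos(a),-np.sin(a),0],[np.sin(a),np.cos(a),0],[0,0,1.]])
B=Rz(YAW)
def W(p): return C+B@np.array(p,float)
def L(p): return B.T@(np.array(p,float)-C)
RP=B@np.array([[0,1,0],[1,0,0],[0,0,-1.]])
def st(m=""):
    s=bot.read_state();print(m,"t%.2f"%s["t"],"L",L(s["ee_pos"]).round(1),"F",(B.T@s["force"]).round(1),"gap %.1f"%s["finger_gap"]);return s
E
python3 - <<'E'
from h import *
bot.reach(W([2,90,180]),RP)
bot.move_straight(W([2,90,72]),v=150)
st("down")
r=bot.move_straight(W([2,34,72]),v=22,contact_N=10);st(f"push {r}")
if r and L(bot.read_state()["ee_pos"])[1]>46:
    r=bot.move_straight(W([2,34,72]),v=22,contact_N=12);st(f"push {r}")
bot.hold(0.2);st()
E
```

```text
down t5.33 L [ 2.8 89.7 72.8] F [1.  0.2 0.4] gap 0.5
push True t7.26 L [ 1.9 41.8 71.8] F [-0.1  2.7  0.8] gap 0.4
 t7.46 L [ 1.5 41.8 71.5] F [-0.4  0.5  0.5] gap 0.6
```

Run:
```python
from h import *
r=bot.move_straight(W([2,34,72]),v=10,contact_N=16);st(f"push {r}")
bot.hold(0.2);st()
bot.move_straight(W([2,75,72]),v=150);bot.move_straight(W([2,75,240]),v=250)
bot.reach(W([0,-110,240]),RP)
w=eyes.read_camera("wrist");np.savez("w2.npz",**w);st()
im=w["color"][60:240,150:390];cv2.imwrite("pics/w2.png",cv2.resize(im,(800,600),interpolation=cv2.INTER_CUBIC))
```

```text
push True t7.86 L [ 1.3 41.9 71.3] F [0.3 2.9 0.9] gap 0.3
 t8.06 L [ 1.2 41.8 71.2] F [0.4 2.3 1.2] gap 0.5
 t10.07 L [-2.000e-01 -1.089e+02  2.393e+02] F [-1.3 -0.8  0.2] gap 0.5
```

View pics/w2.png

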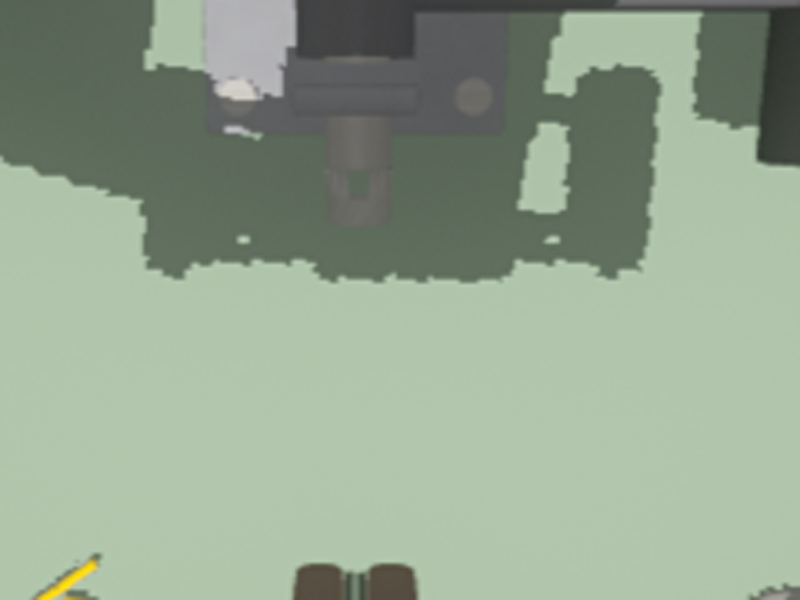

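The close-up shows the pin's cross hole at crop (358,185), the pin end at (358,226) and the guide block spanning columns 290–420. The hole is clear of the guide block, as it should be with the pin home.

Run:
```python
from h import *
w=dict(np.load("w2.npz"))
for n,u,v,z in(("hole",358,185,89),("hole_front",358,172,89),("pinend",358,226,80),("guideL",290,112,90),("guideR",420,112,90),("screwL",235,96,8),("screwR",473,96,8)):
    print(n,L(onz(w,150+u/3.3333,60+v/3.3333,z)).round(1))
# block look
R0=Rz(0)@np.diag([1,-1,-1.])
for Rr in (R0,np.diag([-1,1,-1.])):
    q=bot.solve_ik([453,-241,240],Rr);print(q)
    q=bot.solve_ik(W([0,-51,150]),B@Rr);print(q)
R=np.diag([1,-1,-1.])
bot.reach([415,-241,235],R);st()
w=eyes.read_camera("wrist");np.savez("w3.npz",**w)
cv2.imwrite("pics/w3.png",cv2.resize(w["color"],(800,600)))
```

```text
hole [  1.1 -51.2  89. ]
hole_front [  1.1 -47.8  89. ]
pinend [  1.1 -63.   80. ]
guideL [-16.8 -32.3  90. ]
guideR [ 17.4 -32.3  90. ]
screwL [-39.4 -28.1   8. ]
screwR [ 39.5 -28.2   8. ]
[-5.12119201e-01  2.37048019e-01  1.85877027e+00 -4.44089210e-16
  1.04577436e+00  1.05867713e+00]
[ 4.70397097e-02  3.97992751e-01  1.87338994e+00 -4.44089210e-16
  8.70209962e-01  1.48783604e+00]
[-5.12119201e-01  2.37048019e-01  1.85877027e+00 -4.44089210e-16
  1.04577436e+00 -2.08291553e+00]
[ 4.70397097e-02  3.97992751e-01  1.87338994e+00 -4.44089210e-16
  8.70209962e-01 -1.65375662e+00]
 t11.19 L [-157.  -310.3  235.1] F [0.2 0.3 0.6] gap 0.3
```

View pics/w3.png

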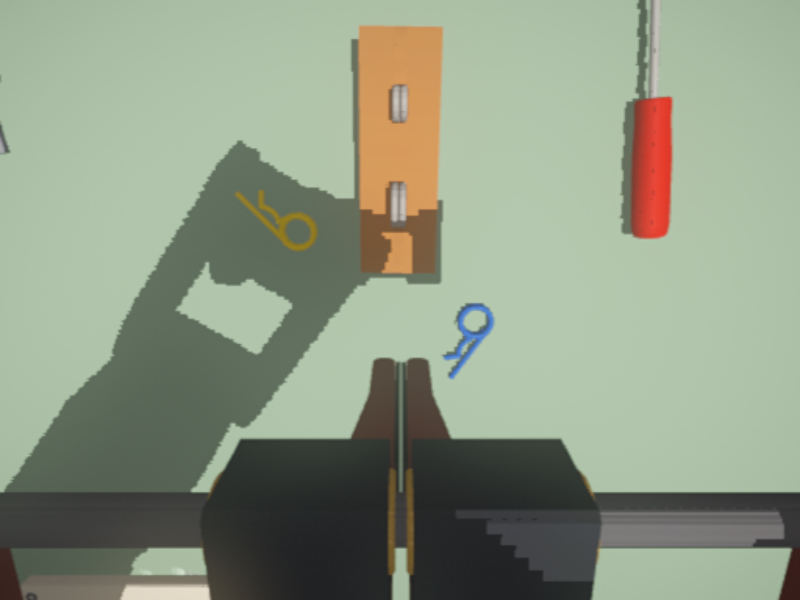

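The picture shows the block's top corners at (359,26), (443,26), (437,272) and (361,272). The larger coil spans columns 390–408 and rows 182–226, and the smaller coil is at (400,104). The blue and yellow decoys lie flat on the bench.

Run:
```python
from h import *
w=dict(np.load("w3.npz"));k=1.5625
for n,u,v,z in(("c",359,26,50),("c",443,26,50),("c",437,272,50),("c",361,272,50),("bigfar",399,182,68),("bignear",399,226,60),("big",399,204,72),("L",390,204,70),("R",408,204,70),("small",400,104,66)):
    print(n,onz(w,u/k,v/k,z).round(1))
# bright coil mask in block area
hsv=cv2.cvtColor(w["color"],cv2.COLOR_BGR2HSV)
m=((hsv[...,1]<90)).astype(np.uint8)*255
z=np.zeros_like(m);z[22:168,236:276]=m[22:168,236:276]
n,l,s,c=cv2.connectedComponentsWithStats(z);
for i in range(1,n):
    if s[i,4]>40:
        pts=np.argwhere(l==i)[:,::-1].astype(np.float32);print(s[i],c[i],cv2.minAreaRect(pts))
P=cloud(w)
print(P[112:150:2,255].round(1).tolist())
```

```text
c [ 560.1 -214.8   50. ]
c [ 560.3 -264.3   50. ]
c [ 411.2 -264.2   50. ]
c [ 411.  -213.2   50. ]
bigfar [ 471.5 -238.6   68. ]
bignear [ 443.6 -238.7   60. ]
big [ 458.8 -238.7   72. ]
L [ 458.5 -233.2   70. ]
R [ 458.6 -244.2   70. ]
small [ 516.  -239.1   66. ]
[251  54  10  24 232] [255.46982759  65.70258621] ((255.5, 65.5), (23.0, 9.0), 90.0)
[250 117  10  29 278] [254.51438849 130.60431655] ((254.5, 131.0), (28.0, 9.0), 90.0)
[[474.5, -238.2, 49.5], [472.5, -238.2, 48.6], [470.6, -238.2, 49.2], [468.7, -238.2, 50.2], [466.7, -238.2, 49.0], [465.1, -238.3, 54.0], [463.1, -238.3, 53.5], [461.1, -238.3, 52.7], [459.1, -238.3, 52.4], [457.0, -238.3, 51.6], [455.0, -238.3, 50.9], [495.7, -239.4, 396.5], [449.8, -238.3, 41.8], [448.7, -238.3, 49.2], [448.1, -238.3, 59.1], [446.7, -238.3, 63.4], [444.6, -238.3, 62.3], [440.5, -238.3, 48.9], [438.4, -238.3, 49.0]]
```

Run:
```python
from h import *
R=np.diag([1,-1,-1.])
bot.ungrasp()
bot.reach([457,-238.7,110],R)
print(bot.move_straight([457,-238.7,60],v=80,contact_N=15));st()
bot.close(50);st("grip")
bot.move_straight([457,-238.7,175],v=120)
Rv=Rz(0.82)@R
bot.reach([700,-200,470],Rv);bot.hold(0.2);s=st();print(s["ee_pos"])
c=eyes.read_camera("scene");np.savez("s4.npz",**c)
o,_=ray(c,0,0);A=np.array(c["attitude"]);p=A.T@(np.array(s["ee_pos"])-o);u=int(c["cx"]+c["fx"]*p[0]/p[2]);v=int(c["cy"]+c["fy"]*p[1]/p[2]);print(u,v)
u0=max(0,u-60);v0=max(0,v-40);print(u0,v0)
cv2.imwrite("pics/s4.png",cv2.resize(c["color"][v0:v0+96,u0:u0+128],(800,600),interpolation=cv2.INTER_CUBIC))
```

```text
False
 t13.98 L [-115.7 -314.3   60.1] F [ 0.1 -1.2 -0.1] gap 88.5
grip t15.18 L [-115.9 -314.1   60. ] F [-0.5 -0.  -0.6] gap 8.7
 t17.92 L [ 129.5 -307.5  469.1] F [ 0.2 -0.2 -0.3] gap 8.5
[ 699.49369284 -200.34551677  469.07607193]
300 43
240 3
```

View pics/s4.png

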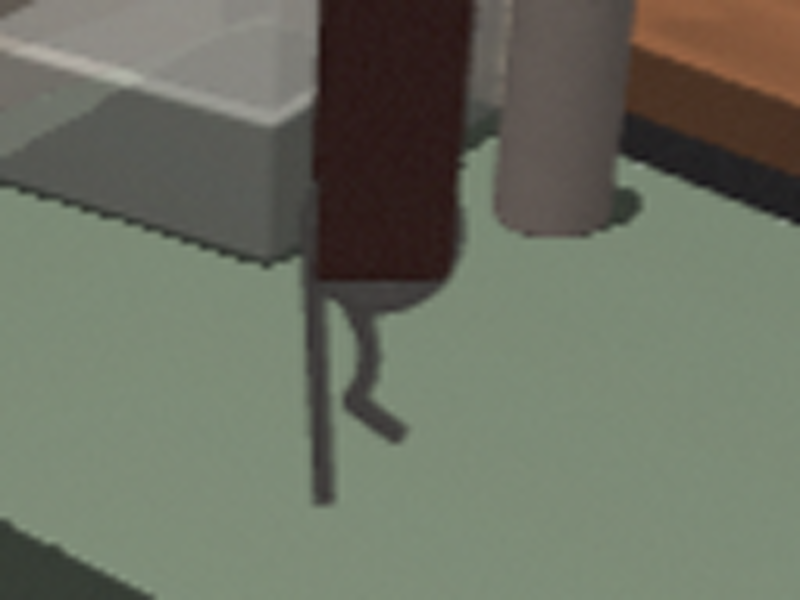

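The picture shows the gripped clip with the straight leg from crop (311,285) to (323,503) and the bow on the right, so the clip's x is along tool +x. The leg's tip leans towards the bow side.

Run:
```python
from h import *
c=dict(np.load("s4.npz"));R=Rz(.82)@np.diag([1,-1,-1.]);T=np.array([699.5,-200.3,469.1])
def pl(u,v):
    o,d=ray(c,240+u/6.25,3+v/6.25);n=R[:,1];p=o+d*(n@(T-o))/(n@d);return R.T@(p-T)
a,b=pl(310.5,280),pl(323,503)
print(a,b,"lean",np.arctan2(b[0]-a[0],b[2]-a[2]))
for e in((332,280),(318,275),(449,275),(462,240),(378,313),(352,400),(372,398)):print(e,pl(*e).round(1))
# leg by mask
g=c["color"].astype(int);sub=g[3:99,240:368]
m=(sub[...,1]-sub[...,2]<12)&(sub.max(-1)<110)
rows=[];
for v in range(49,81):
    us=np.flatnonzero(m[v,44:57])+44
    if len(us): rows.append((us.mean(),v,len(us)))
P=np.array([pl((u+.5)*6.25,(v+.5)*6.25) for u,v,_ in rows if v<79]);k=np.polyfit(P[:,2],P[:,0],1);print(k,np.arctan(k[0]),len(P),rows[-1],P[-1])
```

```text
[-1.13922099e+01  1.79419790e-14  4.69966161e+00] [-7.11983761e+00 -2.09998988e-14  4.76573786e+01] lean 0.09912930876544629
(332, 280) [-7.7 -0.   4.7]
(318, 275) [-10.1  -0.    3.8]
(449, 275) [12.4 -0.   3.8]
(462, 240) [14.1 -0.  -2.5]
(378, 313) [ 0.6  0.  10.8]
(352, 400) [-3.  -0.  27.2]
(372, 398) [ 0.5 -0.  26.8]
[ 0.05450294 -9.5608352 ] 0.054449067046760245 30 (np.float64(51.0), 80, 3) [-6.88046549e+00 -5.98886019e-14  4.51452362e+01]
```

```bash
cat >> h.py <<'E'
s_=.099;c_=np.cos(.0992)
RI=B@np.diag([1,-1,-1.])@np.array([[c_,0,-s_],[0,1,0],[s_,0,c_]])
def tcp(tip): return W(np.array(tip,float)+[11.7,0,46.8])
def tip(): return L(bot.read_state()["ee_pos"])-[11.7,0,46.8]
E
python3 - <<'E'
from h import *
bot.reach(tcp([1.1,-51,130]),RI)
bot.move_straight(tcp([1.1,-51,95]),RI,v=80);bot.hold(.3);st();print(tip())
r=bot.move_straight(tcp([1.1,-51,76]),RI,v=15,contact_N=5);st(r);print(tip())
w=eyes.read_camera("wrist");np.savez("w5.npz",**w)
cv2.imwrite("pics/w5.png",cv2.resize(w["color"][100:292,128:384],(800,600),interpolation=cv2.INTER_CUBIC))
E
```

```text
t20.36 L [ 13.1 -51.  142.2] F [ 0.1 -0.   0.2] gap 8.8
[  1.36346315 -50.98121257  95.40677317]
False t21.77 L [ 12.9 -51.  122.9] F [-0.1 -1.1  0.9] gap 8.9
[  1.16471386 -51.02809044  76.09930524]
```

Run:
```python
from h import *
x,y,_=tip()
for z in (68,62,58,55,52):
    r=bot.move_straight(tcp([1.1,-51,z]),RI,v=12,contact_N=20);st(r);print(tip().round(1))
    if r: break
```

```text
False t22.64 L [ 12.9 -51.  114.9] F [ 1.2 -0.7  0.5] gap 8.9
[  1.2 -51.   68.1]
False t23.29 L [ 13.  -51.  108.7] F [ 2.5 -0.1 -0.3] gap 8.7
[  1.3 -51.   61.9]
False t23.77 L [ 12.8 -51.  104.4] F [ 3.1  0.1 -4.8] gap 8.7
[  1.1 -51.   57.6]
False t24.18 L [ 12.7 -51.  101.6] F [ 3.1 -0.4 -5.2] gap 8.8
[  1.  -51.   54.8]
False t24.57 L [ 12.8 -51.   98.9] F [ 1.5 -0.5 -1.4] gap 8.6
[  1.1 -51.   52.1]
```

Run:
```python
from h import *
c=eyes.read_camera("scene");p=np.array(c["attitude"]).T@(W([0,-51,90])-ray(c,0,0)[0]);u=int(c["cx"]+c["fx"]*p[0]/p[2]);v=int(c["cy"]+c["fy"]*p[1]/p[2])
cv2.imwrite("pics/s6.png",cv2.resize(c["color"][v-36:v+36,u-48:u+48],(800,600),interpolation=cv2.INTER_CUBIC))
```

```text
(no output)
```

View pics/s6.png

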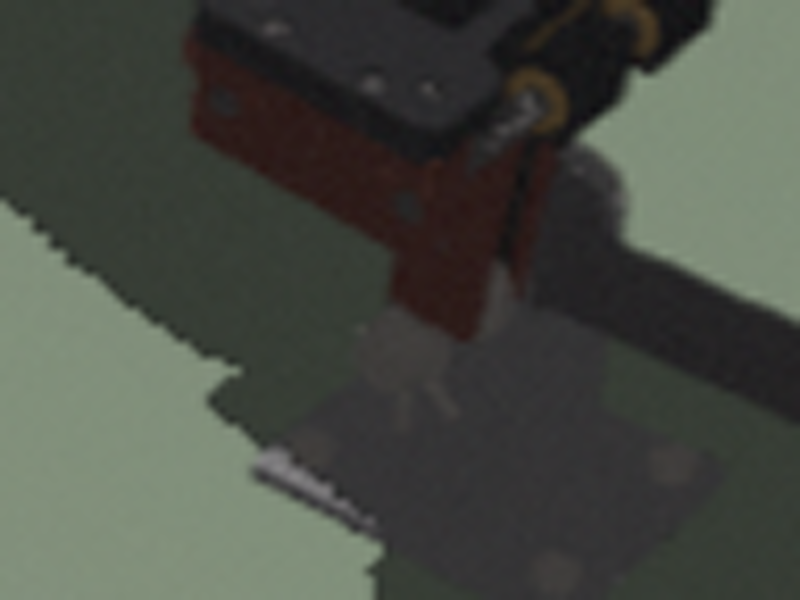

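The picture shows the leg coming out below the pin at (403,410) and the bow foot beside it at (445,400), so the clip straddles the pin. I'll release it.

Run:
```python
from h import *
bot.ungrasp();st("open")
p=L(bot.read_state()["ee_pos"]);bot.move_straight(W(p+[0,0,110]),v=80);bot.hold(.3);st()
bot.reach(W([-60,-170,260]),RP);
c=eyes.read_camera("scene");p=np.array(c["attitude"]).T@(W([0,-51,90])-ray(c,0,0)[0]);u=int(c["cx"]+c["fx"]*p[0]/p[2]);v=int(c["cy"]+c["fy"]*p[1]/p[2])
a=c["color"][v-36:v+36,u-48:u+48]
w=eyes.read_camera("wrist");p=np.array(w["attitude"]).T@(W([0,-51,100])-ray(w,0,0)[0]);u=int(w["cx"]+w["fx"]*p[0]/p[2]);v=int(w["cy"]+w["fy"]*p[1]/p[2]);print(u,v)
v=max(36,v);b=w["color"][v-36:v+36,u-48:u+48]
o=np.hstack([cv2.resize(i,(400,300),interpolation=cv2.INTER_CUBIC) for i in(a,b)])
cv2.imwrite("pics/f7.png",np.clip(o.astype(float)*1.6,0,255).astype(np.uint8));st()
```

```text
open t25.89 L [ 12.8 -51.   98.8] F [-0.3  0.6  0.2] gap 87.9
 t27.72 L [ 12.8 -51.  208.6] F [1.2 0.  0.7] gap 87.8
324 43
 t29.43 L [ -59.9 -169.8  259.9] F [-0.1  0.  -0.4] gap 87.6
```

View pics/f7.png

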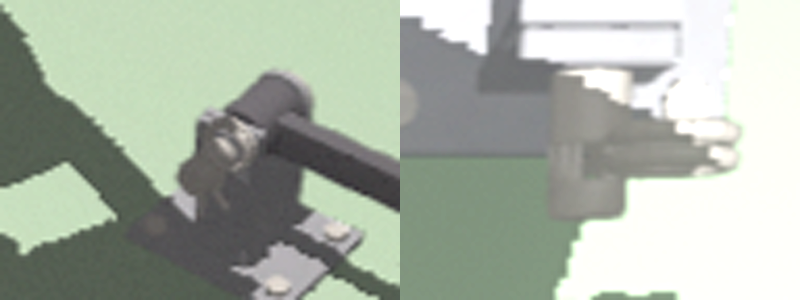

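The left half shows the coil at (235,140) above the pin with the leg showing below it. The right half shows the coil upright across the pin. I'll check the coil's height by depth before handing in.

Run:
```python
from h import *
w=eyes.read_camera("wrist");P=(cloud(w)-C)@B
m=(w["depth"]>0)&(abs(P[...,1]+51)<9)&(abs(P[...,0]-12)<24)&(P[...,2]>95)&(P[...,2]<150)
q=P[m];print(len(q),q.min(0).round(1),q.max(0).round(1),np.percentile(q[:,2],[50,90,97]).round(1),q[q[:,2]>112].mean(0).round(1))
m2=(w["depth"]>0)&(abs(P[...,1]+59)<3)&(abs(P[...,0]-1)<4)&(P[...,2]>60);print("pin top",np.median(P[m2][:,2]))
```

```text
391 [  0.1 -55.1  95.2] [ 27.  -45.9 118.6] [113.3 115.8 116.5] [ 13.7 -50.5 114.6]
pin top 87.78802785693762
```

Coil top is about 116.5 mm, as expected when fully home (pin top reads 87.8), and the coil is centred over x ≈ 13 mm.

```bash
python3 -c "
from plant import bot
print(bot.job_done())"
```

```text
the job is handed in; nothing more can be done
None
```

The pin is pressed home, the larger R-clip is through its hole with the bow over the pin, and the gripper has let go and moved clear; I handed the job in at about 30 s, but no verdict came back.

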